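Lock the pill organiser's keeper bar and spin its wing nut home

ROBOT

A 6-joint arm with a two-finger parallel gripper is mounted at the origin on the work surface. World frame = base frame: x ahead of the robot, y to its left, z up, the work surface at z = 0. Lengths are in m, angles in rad, forces in N, time in s.
With the tool pointing down it reaches from about 0.425 to 0.95 m from the base axis. Payload 3.5 kg.
Tool frame: the origin (TCP) lies midway between the tips of the shut fingers; the grasp point (between the pads) lies 19 mm behind it; z points along the fingers, y is the direction in which the jaws open and shut (so a half turn about z gives the same grasp; the last joint's range is limited). The gripper opens to 85 mm and grips with 20 to 120 N. Pads are 22 mm wide; open, the fingers measure 114 mm over their backs; the gripper's body (76 mm by 85 mm) begins 54 mm behind the grasp point. The pads swing forward as they close: fully open they stand 13 mm farther back than shut.
Start: joints at [1.031, 0.286, 1.577, -0, 1.279, -0.15], TCP at [0.256, 0.624, 0.231] pointing down, gripper open.
Joint ranges: [-2.77, 2.77], [-0.9, 2.22], [0.21, 2.48], [-1.53, 4.67], [0.24, 2.81], [-2.84, 2.84]. Speed limits (rad/s): [2.79, 2.79, 3.14, 3.14, 3.14, 3.14].

INTERFACE

Orientations are given as a unit quaternion [x, y, z, w].
In Python, from plant import ctrl gives the robot as it stands.
- The arm moves only by the tool apply_moves, never from a script. Its argument "moves" is a list that holds one entry, the list of rows, each a list of 7 numbers: the shift along the tool's x, y, z in m, then the turn, a rotation vector about the tool's x, y, z in degrees, then the gripper's target within -1 to 1 (shut at 1, half-way at 0, fully open at -1). In form: [[[tx, ty, tz, ax, ay, az, hand], ...]]. A call has 1 to 12 rows; each row shifts and turns the pose as measured when the row begins, along the tool's axes as they then stand; what a row does not reach is not made up. A row lasts 1/10 s, in which the tool goes at most 50 mm and 8.59 degrees, less where a joint would pass 70% of its speed; a pose out of reach is approached as far as the arm can. A call with a gripper value outside its range is refused whole. The fingers move at their own pace and stop on an object; "force" is the grip in N (left out, the last holds). Time passes only in rows, so rows that do not move let the fingers close. It gives the time, the measured TCP pose, the force and the opening at its end, in the units of the state.
- ctrl.get_state(): the state, without advancing time (a new reading comes with each control period).
- ctrl.read_camera(name): name is "side" or "top"; returns the picture (480x640x3 uint8, red, green, blue); there is no depth.
- ctrl.get_calibration(name): a dict with "camera_matrix" (3x3 intrinsics, pixels), "cam_to_world" (4x4, takes a point from camera to world coordinates). Camera axes: x right, y up, looking along -z (the intrinsics and any distortion apply to the point x, -y, -z); pixel columns grow to the right and rows downward; lengths in m; the calibration is good to about 2 mm. A picture is of the moment at which its call begins. get_calibration takes no time and is no camera call.
- ctrl.sign_off(): hands the job in, once; it reports no verdict.
The state is a dict: "time": time; "qpos": joint angles; "dq": joint speeds; "joint_efforts": joint torques, N m; "eef_pos": TCP position; "tcp_rot": TCP orientation; "contact_force": force on the tool from outside, world axes, zero at the start; "wrist_torque": the same for the moment, N m; "opening": opening from 0.0 (shut) to 1.0 (fully open).
Only numpy, scipy, OpenCV 4.12 (cv2) and the standard library are available. Lean on these libraries where they do the work, as an engineer would, in place of code of your own. Each camera call takes 0.05 s, during which the arm holds its last target. There are 200 camera calls.

TASK

Lock the pill organiser for the night: with a fingertip, push the keeper bar shut across the flaps by its upright lug until it stops round the stud, and only then turn the wing nut clockwise with repeated fingertip strokes on its wings until it is fully home on the bar. Only push: do not lift or tip the organiser or shove it away from its place, and do not disturb the other things on the table.

Things in the scene. Friction and masses are not known exactly. Their poses are not given: they have to be found in the camera images.
- organiser: grey pill organiser, loose on rubber feet, about 1 kg. Origin at its underside, half-way between keeper pivot (x 0, y -65 mm) and the threaded stud with the wing nut (x 0, y +65 mm); y runs along its length, z up. Body 60 mm wide (x -30 to 30), 195 mm long (y -80 to 115), top with five shut day flaps 30 mm above the table.
- end_box (a point): top centre of the organiser's raised end compartment beyond the nut: spans y 93 to 115 mm of the organiser, full width, 71 mm high above the table. Its wall is 28 mm from the stud's axis, just clear of the turning wings, and leaves no room for a finger to go right round the nut.
- keeper (a joint): angle (rad) of the flat steel keeper bar about its upright pivot. 0 = shut along the organiser's +y, notched end round the stud under the nut, firm stop. Positive (to 1.3) = swung out, anticlockwise from above, over the organiser's -x side. Friction about 0.05 N m, stays where left. Bar 31 to 35 mm above the table, 14 mm wide (26 at the notch), 147 mm long from the pivot.
- lug (a point): top centre of the upright steel lug on the keeper bar, the thing to push: 24 mm along the bar, 6 mm thick, standing 18 mm above the bar (35 to 53 mm above the table), 50 mm from the pivot. Its y axis runs along the bar away from the pivot; pushing it towards its own +x shuts the bar.
- wingnut (a joint): turn (rad) of the metal wing nut. Grows clockwise seen from above (tightening); 9.42 = fully home, firm stop; it starts 1 to 1.5 turns loose. At 9.42 (as at 0, 3.14, 6.28) the two wings lie in line with the organiser's length. Sinks 5 mm a turn; fully home it rests on the shut bar. Friction about 0.03 N m, stays where left.
- nut_top (a point): top centre of the wing nut, on its axis; its y axis runs along the wings. Hub 20 mm across, 11 mm high, its top 9 mm below this point; two wings reach 26 mm from the axis, each 6 mm thick and 16 mm high. This point is level with the wings' top edges: 55 mm above the table when home, up to 62.5 mm when loose. Turns and sinks with the nut.
- charger: white hearing aid charger, a loose rounded box 62 x 80 x 26 mm with a 26 mm higher ridge along one long edge and two hearing aids lying in it; origin at the centre of its underside. To be left alone.
- clipper: closed steel nail clipper lying flat, 58 x 13 x 13 mm, loose; origin at the centre of its underside. To be left alone.
- battery_rack: transparent upright rack 36 x 90 x 64 mm holding a card of button cells, loose; origin at the centre of its underside. To be left alone.
- tablet_jar: white tablet jar, 44 mm across, 62 mm tall, loose; origin at the centre of its underside. To be left alone.
- eye_drops: small white eye-drop bottle, 24 mm across, 58 mm tall, loose; origin at the centre of its underside. To be left alone.
- tumbler: empty drinking glass, 68 mm across, 85 mm tall, standing on a flat turquoise silicone coaster; origin at the centre of its underside. To be left alone.
Things that resemble listed ones, but are neither listed nor needed, are in the scene too. There is more than one size of the organiser; the one meant has the size given above.

How it is judged:
On the way, in this order (a step that is already met when the one before it is completed fails the run):
1. the keeper bar is shut while the wing nut is still loose (value of joint keeper below 0.07 rad and value of joint wingnut below 7.42 rad), for 0.1 s.
2. the wing nut is turned home (value of joint wingnut above 9.17 rad), for 0.1 s.
At the end, for the whole second after the job is handed in: keeper bar shut (within 0.07 rad of its stop), wing nut home (within 0.25 rad of its stop at 9.42), organiser standing flat and at rest within 50 mm of where it was, other things where they were (value of joint keeper below 0.07 rad and value of joint wingnut above 9.17 rad and angle between organiser's own z axis and vertical below 0.03 rad and height (world z) of organiser below 0.004 m and distance of organiser from where it was at the start of the episode below 0.05 m and linear speed of organiser below 0.01 m/s and not (velocity of joint wingnut above 0.1 rad/s)); the robot touches nothing.
It fails at once if the wing nut was tightened before the bar was under it (value of joint wingnut above 7.42 rad and value of joint keeper above 0.15 rad).
It fails at once if the organiser was lifted or tipped (height (world z) of organiser above 0.01 m or angle between organiser's own z axis and vertical above 0.15 rad).
It fails at once if the organiser was shoved more than 50 mm (distance of organiser from where it was at the start of the episode above 0.05 m).
It fails at once if another thing was moved more than 20 mm, lifted or knocked over (distance of any of charger, clipper, battery_rack, tablet_jar, eye_drops, tumbler from where it was at the start of the episode above 0.02 m or angle between any of charger, clipper, battery_rack, tablet_jar, eye_drops, tumbler's own z axis and vertical above 0.4 rad).
It also fails if it takes over 67 s, if anything falls off the work surface, if the arm or the gripper's body presses on something with over 40 N, if the wrist force passes 120 N, or if a joint passes its speed limit or range.

## Working session

There is one attempt and no reset: what is moved stays moved. The work goes in short steps, Python scripts to look and compute and a tool call to move; the robot and the scene stay as the last step left them, time stands still between calls to the robot, and variables do not carry over. Pictures are saved under pics/ and viewed, about 8 in all and at most 12, crops included, and the job is handed in when it is done.

Besides the shell and the picture viewer there is one more tool, called after ">>>" in YAML: its name, and indented under it one key for each argument. apply_moves: Moves the arm, as the interface text tells. Its arguments: {"type":"object","properties":{"moves":{"type":"array","items":{"type":"array","items":{"type":"array","items":{"type":"number"}}}},"force":{"type":"number"}},"required":["moves"]}

```bash
mkdir -p pics; ls; python3 - <<'E'
from plant import ctrl
import cv2,numpy as np
for n in("top","side"):
    im=ctrl.read_camera(n); cv2.imwrite(f"pics/{n}0.png",im[:,:,::-1])
    c=ctrl.get_calibration(n); print(n,c)
print(ctrl.get_state())
E
```

```text
pics
top {'camera_matrix': array([[580.1274843 ,   0.        , 325.11310015],
       [  0.        , 580.1274843 , 237.38140861],
       [  0.        ,   0.        ,   1.        ]]), 'cam_to_world': array([[ 0.01560683,  0.99747053, -0.06934678,  0.49794342],
       [-0.99943656,  0.01350122, -0.03072917,  0.05663904],
       [-0.02971517,  0.06978729,  0.99711922,  0.92108062],
       [ 0.        ,  0.        ,  0.        ,  1.        ]])}
side {'camera_matrix': array([[454.94075465,   0.        , 321.90662435],
       [  0.        , 454.94075465, 243.39310672],
       [  0.        ,   0.        ,   1.        ]]), 'cam_to_world': array([[ 0.9527411 ,  0.2464609 , -0.17759905,  0.41512387],
       [-0.3034196 ,  0.74343164, -0.59602511, -0.34465242],
       [-0.01486413,  0.62174466,  0.78307895,  0.62286118],
       [ 0.        ,  0.        ,  0.        ,  1.        ]])}
{'time': 0.1, 'qpos': array([ 1.03102821e+00,  2.87077569e-01,  1.57803148e+00,  2.48819908e-05,
        1.27863041e+00, -1.50011107e-01]), 'dq': array([-0.00015389, -0.00220383, -0.0017258 , -0.00014746,  0.00155395,
        0.00033283]), 'joint_efforts': array([-4.76719651e-04, -4.07298625e+01, -2.93699884e+01, -2.01619955e-04,
        3.41669314e-03,  2.58854851e-05]), 'eef_pos': array([0.2561376 , 0.62386607, 0.23008471]), 'tcp_rot': array([ 1.93650757e-01,  9.81069942e-01, -1.00616299e-03, -3.74117090e-04]), 'contact_force': array([ 0.31285711, -0.65223472, -0.02479223]), 'wrist_torque': array([-0.02530798,  0.02032469,  0.00611188]), 'opening': 1.00031443398458}
```

View pics/top0.png

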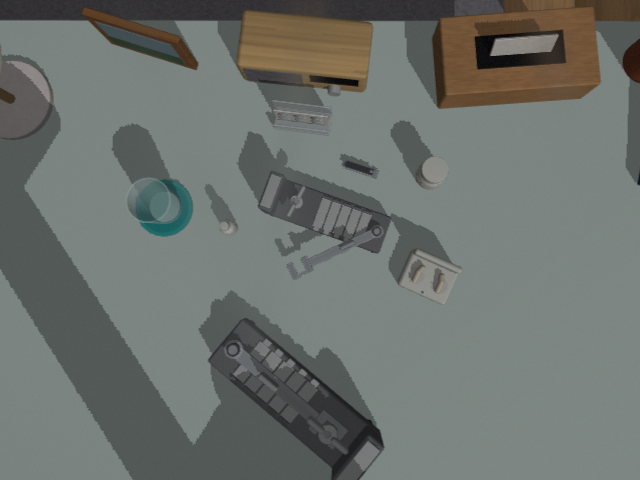

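View pics/side0.png

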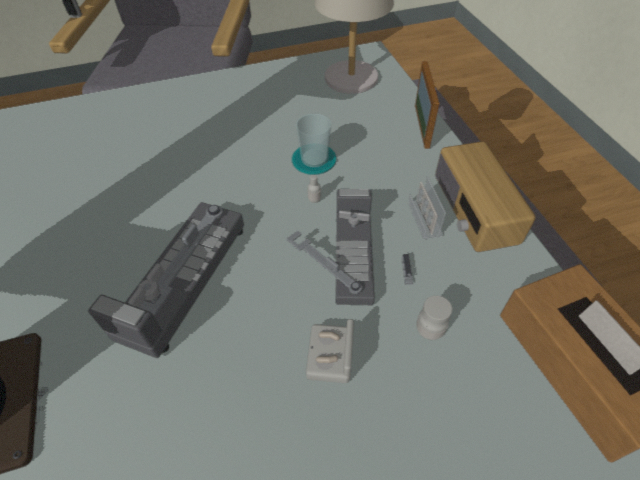

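Two candidates show. The small organiser has its pivot at (377,231) and stud at (297,202), about 85 px or 0.13 m apart. The big one, (234,349)-(330,432), spans about 127 px or 0.19 m. The small one fits the 130 mm spacing. I'll confirm this in enlarged crops.

```bash
cat > h.py <<'E'
from plant import ctrl
import cv2,numpy as np
def ray(n,uv):
    c=ctrl.get_calibration(n);K=c["camera_matrix"];T=c["cam_to_world"]
    d=np.linalg.inv(K)@[uv[0],uv[1],1]; d=T[:3,:3]@[d[0],-d[1],-d[2]]
    return T[:3,3],d
def pt(n,uv,z):
    o,d=ray(n,uv); return o+d*(z-o[2])/d[2]
def px(n,p):
    c=ctrl.get_calibration(n);K=c["camera_matrix"];T=c["cam_to_world"]
    q=T[:3,:3].T@(np.array(p)-T[:3,3]); q=K@[q[0],-q[1],-q[2]]; return q[:2]/q[2]
def crop(im,x0,y0,w,h,s):
    return cv2.resize(im[y0:y0+h,x0:x0+w],None,fx=s,fy=s,interpolation=cv2.INTER_CUBIC)
E
python3 - <<'E'
from h import *
a=cv2.imread("pics/top0.png");b=cv2.imread("pics/side0.png")
A=crop(a,250,160,150,130,4.0);B=crop(b,280,180,100,130,4.0)
o=np.clip(np.hstack([A[:520],B[:520,:200*2]])[:, :1000].astype(float)*1.6,0,255).astype(np.uint8)
o=cv2.resize(o,None,fx=.8,fy=.8);cv2.imwrite("pics/c1.png",o);print(o.shape)
E
```

```text
(416, 800, 3)
```

View pics/c1.png

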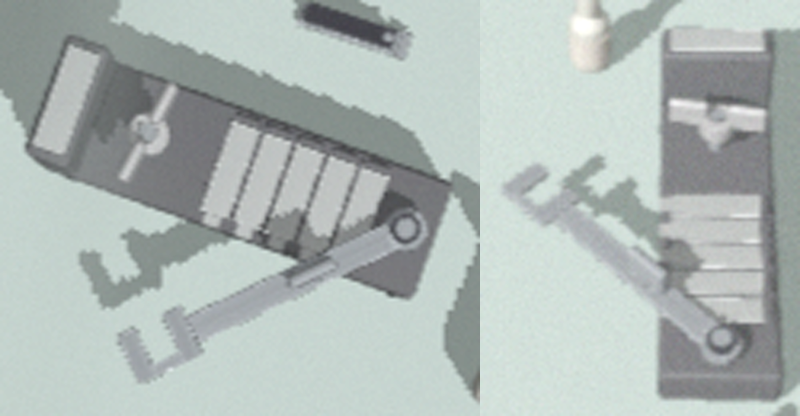

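The small organiser is confirmed: five flaps, an end box, and the wing nut at crop (147,132). The bar is swung out, with its pivot at crop (406,228) and the lug at about (315,273). Next I'll measure it.

```bash
python3 - <<'E'
from h import *
t=lambda x,y:(250+x/3.2,160+y/3.2); s=lambda x,y:(280+(x-480)/3.2,180+y/3.2)
def tri(a,b):
    o1,d1=ray("top",a);o2,d2=ray("side",b)
    M=np.c_[d1,-d2];k=np.linalg.lstsq(M,o2-o1,rcond=None)[0]
    p,q=o1+k[0]*d1,o2+k[1]*d2;return (p+q)/2,np.linalg.norm(p-q)
P=tri(t(406,228),s(723,338));N=tri(t(147,132),s(716,113));print("pivot",P,"nut",N)
W1=tri(t(174,87),s(765,115));W2=tri(t(123,179),s(671,108));print(W1,W2)
for z in(.055,.06):print(z,pt("top",t(174,87),z),pt("top",t(123,179),z))
print("lug",pt("top",t(315,272),.053)); print("nutz",pt("top",t(147,132),.05))
p=pt("top",t(406,228),.037);print("piv",p)
for c in((72,37),(108,48),(69,157),(30,146)):print("box",pt("top",t(*c),.071))
print("end tip",pt("top",t(148,378),.035))
for n,c in dict(drops=(228,229),clip=(360,168),rack=(302,118)).items():print(n,pt("top",c,.03))
E
```

```text
pivot (array([0.57065213, 0.00491334, 0.03966778]), np.float64(0.0020652253956636277)) nut (array([0.61242788, 0.12805688, 0.05496964]), np.float64(0.0006186407489343303))
(array([0.63385633, 0.11523198, 0.05932197]), np.float64(0.0018894441478147456)) (array([0.59061273, 0.13876727, 0.05517559]), np.float64(0.0018047488597666946))
0.055 [0.63362    0.11579794 0.055     ] [0.58975554 0.13901242 0.055     ]
0.06 [0.63283672 0.1154564  0.06      ] [0.58922549 0.13853687 0.06      ]
lug [0.54735341 0.04827201 0.053     ]
nutz [0.61278322 0.12854973 0.05      ]
piv [0.56987249 0.00504468 0.037     ]
box [0.65399902 0.16254484 0.071     ]
box [0.64901518 0.14568548 0.071     ]
box [0.59796403 0.1627047  0.071     ]
box [0.60286278 0.18091482 0.071     ]
end tip [0.49662902 0.12704955 0.035     ]
drops [0.57089693 0.23485711 0.03      ]
clip [0.66848408 0.03166794 0.03      ]
rack [0.74667296 0.12320539 0.03      ]
```

```bash
cat >> h.py <<'E'
from scipy.spatial.transform import Rotation as Ro
def to(p,yaw=None):
    s=ctrl.get_state();R=Ro.from_quat(s["tcp_rot"]);x=R.as_matrix()[:,0];y0=np.degrees(np.arctan2(x[1],x[0]))
    d=R.inv().apply(np.array(p)-s["eef_pos"])*1000
    tilt=R.inv().apply(np.cross(R.as_matrix()[:,2],[0,0,-1]))*57.3
    print("t%.1f"%s["time"],"pos",s["eef_pos"].round(4),"yaw %.1f q6 %.2f open %.2f"%(y0,s["qpos"][5],s["opening"]),"F",s["contact_force"].round(1),
     "\n tool delta mm",d.round(1),"turn az",None if yaw is None else round((y0-yaw+180)%360-180,1),"tilt",tilt.round(1))
P=np.array([.570,.005]);N=np.array([.6122,.1280])
def lug(bar,gap=0,z=.042):  # bar world angle deg; pushing with -x face
    b=np.radians(bar);r=np.array([np.cos(b),np.sin(b)]);t=np.array([r[1],-r[0]])
    to([*(P+.05*r-(.014+gap)*t),z],bar+90)
def nut(w,gap=0,z=.055,rad=.022):  # w world angle of pushed wing; pushing with +x face
    b=np.radians(w);r=np.array([np.cos(b),np.sin(b)]);t=np.array([r[1],-r[0]])
    to([*(N+rad*r-(.014+gap)*t),z],w-90)
E
python3 -c "
from h import *
lug(117.6,.010,.12)"
```

```text
t0.1 pos [0.2561 0.6239 0.2301] yaw 157.7 q6 -0.15 open 1.00 F [ 0.3 -0.7 -0. ] 
 tool delta mm [-471.8 -439.1  110.9] turn az -49.9 tilt [-0.1 -0.  -0. ]
```

>>> apply_moves:
  moves:
    - [[-0.033, -0.031, 0.002, 0, 0, 0, 1], [-0.033, -0.031, 0.002, 0, 0, 0, 1], [-0.033, -0.031, 0.002, 0, 0, 0, 1], [-0.033, -0.031, 0.002, 0, 0, 0, 1], [-0.033, -0.031, 0.002, 0, 0, 0, 1], [-0.033, -0.031, 0.002, 0, 0, 0, 1], [-0.033, -0.031, 0.002, 0, 0, 0, 1], [-0.033, -0.031, 0.002, 0, 0, 0, 1], [-0.033, -0.031, 0.002, 0, 0, 0, 1], [-0.033, -0.031, 0.002, 0, 0, 0, 1], [-0.033, -0.031, 0.002, 0, 0, 0, 1], [-0.033, -0.031, 0.002, 0, 0, 0, 1]]

```text
time: 1.3
eef_pos: [0.484, 0.1146, 0.1995]
tcp_rot: [0.188, 0.982, -0.003, -0.003]
contact_force: [0.5, 0.2, 0.2]
opening: 0.007
```

>>> apply_moves:
  moves:
    - [[0, 0, 0, 0, 0, -8, 1], [0, 0, 0, 0, 0, -8, 1], [0, 0, 0, 0, 0, -8, 1], [0, 0, 0, 0, 0, -8, 1], [0, 0, 0, 0, 0, -8, 1], [0, 0, 0, 0, 0, -8, 1]]

```text
time: 1.9
eef_pos: [0.4844, 0.1068, 0.1961]
tcp_rot: [-0.238, 0.971, -0.002, -0.007]
contact_force: [-0.6, 0.6, 0.6]
opening: -0.002
```

```bash
python3 -c "
from h import *
lug(117.6,.010,.12)"
```

```text
t1.9 pos [0.4844 0.1068 0.1961] yaw -152.5 q6 -2.03 open -0.00 F [-0.6  0.6  0.6] 
 tool delta mm [ -6.  -79.8  76. ] turn az -0.1 tilt [-0.  -0.8  0. ]
```

>>> apply_moves:
  moves:
    - [[-0.002, -0.027, 0.015, 0, 0, 0, 1], [-0.002, -0.027, 0.02, 0, 0, 0, 1], [-0.002, -0.026, 0.02, 0, 0, 0, 1], [0, 0, 0, 0, -0.8, 0, 1], [0, 0, 0, 0, 0, 0, 1]]

```text
time: 2.4
eef_pos: [0.5263, 0.0372, 0.1385]
tcp_rot: [-0.24, 0.971, 0.001, -0.0]
contact_force: [0.0, -0.3, 0.4]
opening: 0.001
```

```bash
python3 -c "
from h import *
lug(117.6,.010,.042)"
```

```text
t2.4 pos [0.5263 0.0372 0.1385] yaw -152.3 q6 -2.18 open 0.00 F [ 0.  -0.3  0.4] 
 tool delta mm [ 0.2  1.1 96.5] turn az 0.1 tilt [ 0.1 -0.   0. ]
```

>>> apply_moves:
  moves:
    - [[0, 0.001, 0.03, 0, 0, 0, 1], [0, 0, 0.03, 0, 0, 0, 1], [0, 0, 0.03, 0, 0, 0, 1], [0, 0, 0.006, 0, 0, 0, 1], [0, 0, 0, 0, 0, 0, 1]]

```text
time: 2.9
eef_pos: [0.5278, 0.0415, 0.0457]
tcp_rot: [-0.241, 0.97, -0.0, 0.004]
contact_force: [-0.1, -0.1, 0.0]
opening: 0.003
```

```bash
python3 -c "
from h import *
lug(117.6,.0,.042)
s=ctrl.get_state();print(s['qpos'])
im=ctrl.read_camera('side');o=crop(im[:,:,::-1],270,170,120,150,4);cv2.imwrite('pics/s1.png',np.clip(o*1.5,0,255).astype(np.uint8))"
```

```text
t2.9 pos [0.5278 0.0415 0.0457] yaw -152.1 q6 -2.17 open 0.00 F [-0.1 -0.1  0. ] 
 tool delta mm [-6.5 -1.9  3.8] turn az 0.3 tilt [-0.1  0.5  0. ]
[-0.11453532  0.20089752  2.05775391  0.00331334  0.87507122 -2.17449135]
```

View pics/s1.png

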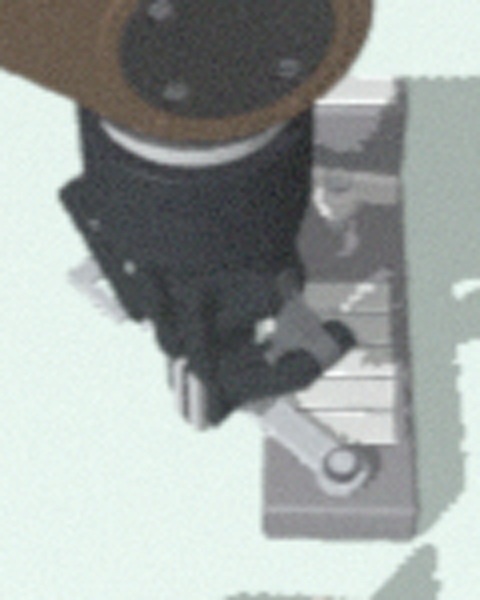

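>>> apply_moves:
  moves:
    - [[-0.004, -0.002, 0.003, 0, 0.5, 0, 1], [-0.003, 0, 0, 0, 0, 0, 1], [-0.0053, 0.0012, 0, 0, 0, 6, 1], [-0.0053, 0.0012, 0, 0, 0, 6, 1], [-0.0053, 0.0012, 0, 0, 0, 6, 1], [-0.0053, 0.0012, 0, 0, 0, 6, 1]]

```text
time: 3.55
eef_pos: [0.5569, 0.055, 0.0496]
tcp_rot: [-0.027, 1.0, -0.002, 0.002]
contact_force: [-1.0, -0.1, -0.5]
opening: -0.001
```

```bash
python3 -c "
from h import *
lug(117.6-24,.0,.042);lug(71.2)"
```

```text
t3.5 pos [0.5569 0.055  0.0496] yaw -176.9 q6 -1.70 open -0.00 F [-1.  -0.1 -0.5] 
 tool delta mm [ 4.1 -0.7  7.6] turn az -0.5 tilt [-0.3  0.2  0. ]
t3.5 pos [0.5569 0.055  0.0496] yaw -176.9 q6 -1.70 open -0.00 F [-1.  -0.1 -0.5] 
 tool delta mm [-16.    1.    7.7] turn az 21.9 tilt [-0.3  0.2  0. ]
```

>>> apply_moves:
  moves:
    - [[0, 0, 0.007, 0, 0, 0, 1], [-0.0053, 0.0012, 0.001, 0, 0, 6, 1], [-0.0053, 0.0012, 0.001, 0, 0, 6, 1], [-0.0053, 0.0012, 0.001, 0, 0, 6, 1], [0, 0, 0, 0, 0, 0, 1]]

```text
time: 4.05
eef_pos: [0.5733, 0.0583, 0.041]
tcp_rot: [0.131, 0.991, -0.002, 0.001]
contact_force: [-2.9, 0.4, 0.7]
opening: -0.001
```

```bash
python3 -c "
from h import *
lug(71.2)"
```

```text
t4.0 pos [0.5733 0.0583 0.041 ] yaw 165.0 q6 -1.38 open -0.00 F [-2.9  0.4  0.7] 
 tool delta mm [ 0.1 -1.5 -1. ] turn az 3.8 tilt [-0.2  0.1  0. ]
```

>>> apply_moves:
  moves:
    - [[-0.002, -0.001, 0, 0, 0, 3, 1], [-0.002, 0, 0, 0, 0, 0.8, 1], [-0.002, 0, 0, 0, 0, 0, 1]]

```text
time: 4.35
eef_pos: [0.5737, 0.0582, 0.0407]
tcp_rot: [0.159, 0.987, -0.001, -0.006]
contact_force: [-8.0, 1.5, 5.2]
opening: 0.002
```

```bash
python3 -c "
from h import *
lug(71.2)"
```

```text
t4.3 pos [0.5737 0.0582 0.0407] yaw 161.7 q6 -1.33 open 0.00 F [-8.   1.5  5.2] 
 tool delta mm [ 0.4 -1.6 -1.3] turn az 0.5 tilt [-0.2 -0.7  0. ]
```

>>> apply_moves:
  moves:
    - [[0.006, 0, -0.001, 0, 0, 0, 1], [0.01, 0, -0.02, 0, 0, 0, 1], [0, 0, -0.04, 0, 0, 0, 1], [-0.0, -0.0, -0.05, 0, 0, 0, 1], [0.04, -0.02, -0.02, 0, 0, 0, 1], [0.04, -0.03, 0, 0, 0, 0, 1], [0.04, -0.03, 0, 0, 0, 0, 1], [0, 0, 0, 0, 0, 0, 1]]

```text
time: 5.15
eef_pos: [0.4192, 0.0217, 0.1789]
tcp_rot: [0.145, 0.989, -0.001, 0.004]
contact_force: [-0.1, 0.2, -0.5]
opening: 0.001
```

```bash
python3 -c "
from h import *
print(ctrl.get_state()['eef_pos'])
a=ctrl.read_camera('top');b=ctrl.read_camera('side')
A=crop(a[:,:,::-1],250,160,150,130,3.2);B=crop(b[:,:,::-1],280,180,100,130,3.2)
cv2.imwrite('pics/c2.png',np.clip(np.hstack([A,B])*1.6,0,255).astype(np.uint8))"
```

```text
[0.41915786 0.02169701 0.17890575]
```

View pics/c2.png

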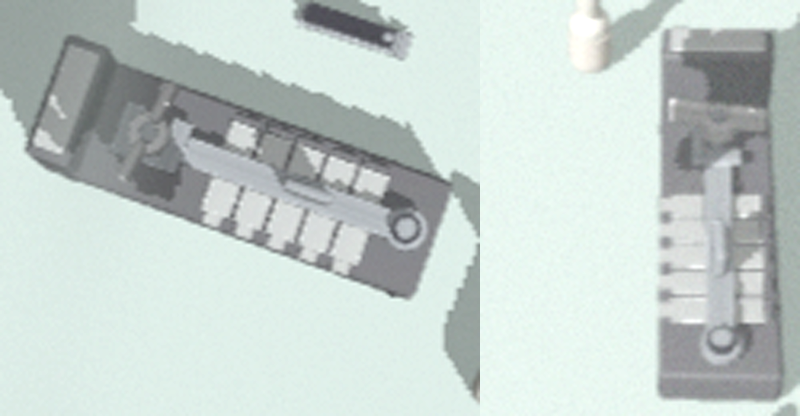

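The bar now lies along the organiser with its notch under the nut, from crop (406,228) to (180,140). Nut and body haven't moved. There is little room by the box, so I'll first nudge the west wing on about 26°. The east wing then starts well clear of the wall.

>>> apply_moves:
  moves:
    - [[0, 0, 0, 0, 0, -8, 1], [0, 0, 0, 0, 0, -8, 1], [0, 0, 0, 0, 0, -8, 1], [0, 0, 0, 0, 0, -8, 1], [0, 0, 0, 0, 0, -8, 1], [0, 0, 0, 0, 0, -8, 1], [0, 0, 0, 0, 0, -8, 1], [0, 0, 0, 0, 0, -8, 1], [0, 0, 0, 0, 0, -8, 1], [0, 0, 0, 0, 0, -5, 1]]

```text
time: 6.25
eef_pos: [0.4446, 0.0282, 0.1869]
tcp_rot: [-0.528, 0.849, -0.016, 0.01]
contact_force: [0.3, 0.2, -0.1]
opening: -0.001
```

```bash
cat >> h.py <<'E'
def nut2(w,gap=0,z=.055,rad=.022):  # pushing with -x face
    b=np.radians(w);r=np.array([np.cos(b),np.sin(b)]);t=np.array([r[1],-r[0]])
    to([*(N+rad*r-(.014+gap)*t),z],w+90)
E
python3 -c "
from h import *
nut2(152.1,.008,.11)"
```

```text
t6.2 pos [0.4446 0.0282 0.1869] yaw -116.2 q6 -2.84 open -0.00 F [ 0.3  0.2 -0.1] 
 tool delta mm [-142.1  -80.8   80.1] turn az 1.7 tilt [-2.1  0.1 -0. ]
```

>>> apply_moves:
  moves:
    - [[-0.035, -0.02, 0, 0, 0, 2, 1], [-0.035, -0.02, 0.01, -1, 0, 0, 1], [-0.035, -0.02, 0.02, -1, 0, 0, 1], [-0.035, -0.02, 0.02, 0, 0, 0, 1], [0, 0, 0, 0, 0, 0, 1]]

```text
time: 6.75
eef_pos: [0.5964, 0.1209, 0.1362]
tcp_rot: [-0.517, 0.856, -0.003, 0.006]
contact_force: [0.0, -0.1, -0.7]
opening: 0.002
```

```bash
python3 -c "
from h import *
nut2(152.1,.008,.055)"
```

```text
t6.8 pos [0.5964 0.1209 0.1362] yaw -117.7 q6 -2.62 open 0.00 F [ 0.  -0.1 -0.7] 
 tool delta mm [ 8.8 12.2 81.1] turn az 0.2 tilt [-0.6  0.4 -0. ]
```

>>> apply_moves:
  moves:
    - [[0.009, 0.012, 0.01, -0.6, 0.4, 0, 1], [0, 0, 0.025, 0, 0, 0, 1], [0, 0, 0.025, 0, 0, 0, 1], [0, 0, 0.01, 0, 0, 0, 1], [0, 0, 0, 0, 0, 0, 1]]

```text
time: 7.25
eef_pos: [0.5818, 0.1188, 0.0631]
tcp_rot: [-0.519, 0.855, -0.001, 0.0]
contact_force: [0.3, -0.1, -0.6]
opening: -0.0
```

```bash
python3 -c "
from h import *
nut2(152.1,.0,.055)"
```

```text
t7.2 pos [0.5818 0.1188 0.0631] yaw -117.4 q6 -2.63 open -0.00 F [ 0.3 -0.1 -0.6] 
 tool delta mm [-8.4 -0.7  8.1] turn az 0.5 tilt [-0.1 -0.  -0. ]
```

>>> apply_moves:
  moves:
    - [[0, 0, 0.008, 0, 0, 0, 1], [-0.005, -0.001, 0.001, 0, 0, 0.5, 1], [-0.003, 0, 0.0005, 0, 0, 0, 1], [-0.0026, 0.0014, 0.0005, 0, 0, 6.5, 1], [-0.0026, 0.0014, 0.0005, 0, 0, 6.5, 1], [-0.0026, 0.0014, 0.0005, 0, 0, 6.5, 1], [-0.0026, 0.0014, 0.0005, 0, 0, 6.5, 1], [0, 0, 0, 0, 0, 0, 1]]

```text
time: 8.05
eef_pos: [0.5901, 0.1375, 0.0571]
tcp_rot: [-0.302, 0.953, -0.002, 0.002]
contact_force: [-0.9, -0.3, -0.2]
opening: -0.001
```

```bash
python3 -c "
from h import *
nut2(126.1,.0,.055)"
```

```text
t8.1 pos [0.5901 0.1375 0.0571] yaw -144.9 q6 -2.12 open -0.00 F [-0.9 -0.3 -0.2] 
 tool delta mm [1.8 1.3 2.1] turn az -1.0 tilt [-0.3  0.1  0. ]
```

>>> apply_moves:
  moves:
    - [[0.003, 0, 0, 0, 0, 0, 1], [0, 0, -0.03, 0, 0, 0, 1], [0, 0, -0.02, 0, 0, 0, 1], [0, 0, 0, 0, 0, 0, 1]]

```text
time: 8.45
eef_pos: [0.5883, 0.1361, 0.1098]
tcp_rot: [-0.306, 0.952, -0.002, 0.003]
contact_force: [0.7, -0.3, 0.5]
opening: -0.001
```

```bash
python3 -c "
from h import *
nut(-54,.006,.085)"
```

```text
t8.4 pos [0.5883 0.1361 0.1098] yaw -144.4 q6 -2.13 open -0.00 F [ 0.7 -0.3  0.5] 
 tool delta mm [-34.8 -42.2  25.3] turn az -0.4 tilt [-0.4  0.3  0. ]
```

>>> apply_moves:
  moves:
    - [[-0.018, -0.021, 0, -0.4, 0.3, 0, 1], [-0.017, -0.021, 0, 0, 0, 0, 1], [0, 0, 0.01, 0, 0, 0, 1], [0, 0, 0.01, 0, 0, 0, 1], [0, 0, 0, 0, 0, 0, 1]]

```text
time: 8.95
eef_pos: [0.641, 0.1222, 0.0869]
tcp_rot: [-0.309, 0.951, 0.001, -0.0]
contact_force: [-0.4, -0.1, -1.3]
opening: 0.002
```

```bash
python3 -c "
from h import *
nut(-54,.006,.054)
a=ctrl.read_camera('top');b=ctrl.read_camera('side')
A=crop(a[:,:,::-1],250,160,150,130,3.2);B=crop(b[:,:,::-1],280,180,100,130,3.2)
cv2.imwrite('pics/c3.png',np.clip(np.hstack([A,B])*1.6,0,255).astype(np.uint8))"
```

```text
t8.9 pos [0.641  0.1222 0.0869] yaw -144.0 q6 -2.17 open 0.00 F [-0.4 -0.1 -1.3] 
 tool delta mm [-0.2 -0.4 32.9] turn az -0.0 tilt [ 0.1 -0.   0. ]
```

View pics/c3.png

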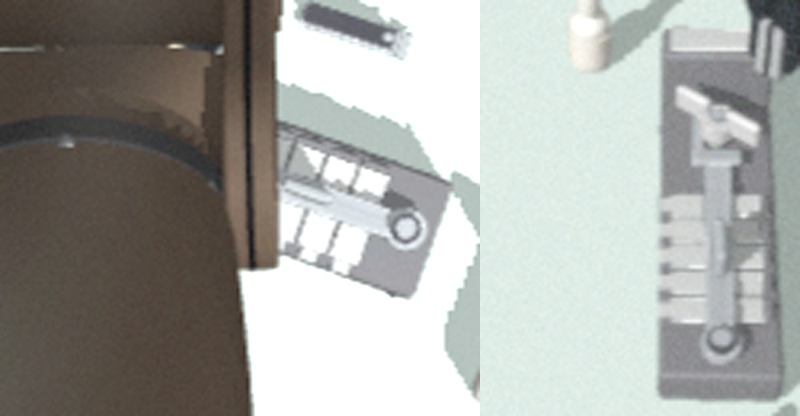

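>>> apply_moves:
  moves:
    - [[0, 0, 0.018, 0, 0, 0, 1], [0, 0, 0.016, 0, 0, 0, 1], [0, 0, 0, 0, 0, 0, 1], [0.004, 0, 0.0005, 0, 0, 0, 1], [0.002, 0, 0.0005, 0, 0, 0, 1], [0.0032, -0.0017, 0.0005, 0, 0, 8, 1], [0.0032, -0.0017, 0.0005, 0, 0, 8, 1], [0.0032, -0.0017, 0.0005, 0, 0, 8, 1], [0.0032, -0.0017, 0.0005, 0, 0, 8, 1], [0.0032, -0.0017, 0.0005, 0, 0, 8, 1]]

```text
time: 10.05
eef_pos: [0.6266, 0.1074, 0.0505]
tcp_rot: [0.048, 0.999, 0.003, 0.007]
contact_force: [1.9, -0.1, -1.6]
opening: 0.002
```

```bash
python3 -c "
from h import *
nut(-94,0,.053)"
```

```text
t10.1 pos [0.6266 0.1074 0.0505] yaw 174.4 q6 -1.47 open 0.00 F [ 1.9 -0.1 -1.6] 
 tool delta mm [ 1.7 -2.5 -2.5] turn az -1.6 tilt [0.3 0.7 0. ]
```

>>> apply_moves:
  moves:
    - [[0.002, -0.0025, -0.0025, 0.3, 0.7, 0, 1], [0.0032, -0.0019, 0, 0, 0, 8, 1], [0.0032, -0.0019, 0, 0, 0, 8, 1], [0.0032, -0.0019, 0, 0, 0, 8, 1], [0.0032, -0.0019, 0, 0, 0, 8, 1], [0.0032, -0.0019, 0, 0, 0, 8, 1], [0.0032, -0.0019, 0, 0, 0, 8, 1], [0.0032, -0.0019, 0, 0, 0, 8, 1]]

```text
time: 10.85
eef_pos: [0.6037, 0.1013, 0.0597]
tcp_rot: [0.518, 0.855, 0.001, 0.006]
contact_force: [0.8, 0.4, 0.6]
opening: 0.003
```

```bash
python3 -c "
from h import *
nut(-150,0,.052)"
```

```text
t10.8 pos [0.6037 0.1013 0.0597] yaw 117.6 q6 -0.48 open 0.00 F [0.8 0.4 0.6] 
 tool delta mm [ 4.9 -1.5  7.6] turn az -2.4 tilt [ 0.5  0.5 -0. ]
```

>>> apply_moves:
  moves:
    - [[-0.004, -0.0015, 0, 0.5, 0.5, 0, 1], [0, 0, 0.006, 0, 0, 0, 1], [0, 0, 0, 0, 0, 0, 1]]

```text
time: 11.15
eef_pos: [0.6045, 0.0963, 0.0549]
tcp_rot: [0.514, 0.858, -0.0, 0.0]
contact_force: [-0.1, 0.9, -0.3]
opening: -0.0
```

```bash
python3 -c "
from h import *
nut(-150,0,.052)
b=ctrl.read_camera('side')
B=crop(b[:,:,::-1],300,170,80,80,6)
cv2.imwrite('pics/c4.png',np.clip(B*1.6,0,255).astype(np.uint8))"
```

```text
t11.2 pos [0.6045 0.0963 0.0549] yaw 118.2 q6 -0.50 open -0.00 F [-0.1  0.9 -0.3] 
 tool delta mm [9.6 0.2 2.9] turn az -1.8 tilt [-0.  0.  0.]
```

View pics/c4.png

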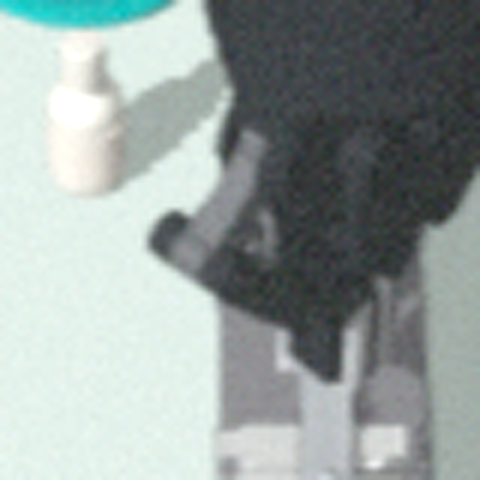

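>>> apply_moves:
  moves:
    - [[0.006, 0, 0.003, 0, 0, 0, 1], [0.003, 0, 0.001, 0, 0, 0, 1], [0.003, -0.001, 0.001, 0, 0, 3, 1], [0.0037, -0.0019, 0.001, 0, 0, 7, 1], [0.0037, -0.0019, 0.001, 0, 0, 7, 1], [0.0037, -0.0019, 0.001, 0, 0, 7, 1]]

```text
time: 11.8
eef_pos: [0.5907, 0.1148, 0.0479]
tcp_rot: [0.684, 0.729, -0.0, 0.003]
contact_force: [1.6, -1.1, 2.0]
opening: -0.004
```

```bash
python3 -c "
from h import *
nut(-175,0,.052)"
```

```text
t11.8 pos [0.5907 0.1148 0.0479] yaw 93.7 q6 -0.04 open -0.00 F [ 1.6 -1.1  2. ] 
 tool delta mm [-2.8  0.6 -4.1] turn az -1.3 tilt [0.2 0.3 0. ]
```

>>> apply_moves:
  moves:
    - [[0, 0, -0.004, 0, 0, 3, 1], [0.003, -0.0018, 0.0003, 0, 0, 7, 1], [0.0033, -0.0018, 0.0003, 0, 0, 8, 1], [0.0033, -0.0018, 0.0003, 0, 0, 8, 1]]

```text
time: 12.2
eef_pos: [0.5853, 0.1258, 0.0503]
tcp_rot: [0.835, 0.551, -0.0, 0.003]
contact_force: [-0.7, -1.3, 0.7]
opening: -0.002
```

```bash
python3 -c "
from h import *
nut(-203,0,.052)"
```

```text
t12.2 pos [0.5853 0.1258 0.0503] yaw 66.8 q6 0.45 open -0.00 F [-0.7 -1.3  0.7] 
 tool delta mm [-1.5  2.  -1.7] turn az -0.2 tilt [0.3 0.3 0. ]
```

>>> apply_moves:
  moves:
    - [[0.003, -0.0005, -0.001, 0, 0, 7, 1], [0.003, -0.0013, 0, 0, 0, 7, 1], [0.0032, -0.0015, 0, 0, 0, 7, 1], [0.0032, -0.0015, 0, 0, 0, 7, 1], [0, 0, 0, 0, 0, 0, 1]]

```text
time: 12.7
eef_pos: [0.585, 0.1405, 0.0492]
tcp_rot: [0.946, 0.325, -0.003, 0.003]
contact_force: [-0.5, 0.2, 0.4]
opening: 0.0
```

```bash
python3 -c "
from h import *
nut(-234,0,.052)"
```

```text
t12.7 pos [0.585  0.1405 0.0492] yaw 38.0 q6 0.98 open 0.00 F [-0.5  0.2  0.4] 
 tool delta mm [ 0.5  4.1 -2.8] turn az 2.0 tilt [0.2 0.4 0. ]
```

>>> apply_moves:
  moves:
    - [[-0.004, 0, 0, 0, 0, 0, 1], [0, 0, -0.03, 0, 0, 0, 1], [0, 0, -0.03, 0, 0, -8.5, 1], [0, 0, 0, 0, 0, -8.5, 1], [0, 0, 0, 0, 0, -8.5, 1], [0, 0, 0, 0, 0, -8.5, 1], [0, 0, 0, 0, 0, -8.5, 1], [0, 0, 0, 0, 0, -8.5, 1], [0, 0, 0, 0, 0, -8.5, 1], [0, 0, 0, 0, 0, -8.5, 1], [0, 0, 0, 0, 0, -8.5, 1], [0, 0, 0, 0, 0, -8.5, 1]]

```text
time: 13.9
eef_pos: [0.5763, 0.139, 0.1092]
tcp_rot: [0.465, 0.885, -0.004, -0.003]
contact_force: [0.3, -0.5, -0.0]
opening: -0.003
```

>>> apply_moves:
  moves:
    - [[0, 0, 0, 0, 0, -8.5, 1], [0, 0, 0, 0, 0, -8.5, 1], [0, 0, 0, 0, 0, -8.5, 1], [0, 0, 0, 0, 0, -8.5, 1], [0, 0, 0, 0, 0, -8.5, 1], [0, 0, 0, 0, 0, -8.5, 1], [0, 0, 0, 0, 0, -8.5, 1], [0, 0, 0, 0, 0, -8.5, 1], [0, 0, 0, 0, 0, -8, 1], [0, 0, 0, 0, 0, 0, 1]]

```text
time: 14.9
eef_pos: [0.5713, 0.1388, 0.1069]
tcp_rot: [-0.19, 0.982, 0.001, -0.008]
contact_force: [0.7, 0.2, -0.4]
opening: 0.0
```

```bash
python3 -c "
from h import *
nut(-54,.007,.085)"
```

```text
t14.9 pos [0.5713 0.1388 0.1069] yaw -158.1 q6 -1.89 open 0.00 F [ 0.7  0.2 -0.4] 
 tool delta mm [-60.  -41.6  20.8] turn az -14.1 tilt [ 0.2 -0.8 -0. ]
```

>>> apply_moves:
  moves:
    - [[-0.02, -0.014, 0, 0, 0, 0, 1], [-0.02, -0.014, 0, 0, 0, 0, 1], [-0.02, -0.014, 0, 0, -0.8, 0, 1], [0, 0, 0.01, 0, 0, -7, 1], [0, 0, 0.01, 0, 0, -7, 1], [0, 0, 0, 0, 0, 0, 1]]

```text
time: 15.5
eef_pos: [0.6435, 0.1216, 0.0845]
tcp_rot: [-0.308, 0.952, 0.003, -0.001]
contact_force: [0.1, -0.8, -0.3]
opening: 0.0
```

```bash
python3 -c "
from h import *
nut(-54,.007,.052)
b=ctrl.read_camera('side')
B=crop(b[:,:,::-1],320,170,70,80,6)
cv2.imwrite('pics/c5.png',np.clip(B*1.6,0,255).astype(np.uint8))"
```

```text
t15.5 pos [0.6435 0.1216 0.0845] yaw -144.2 q6 -2.17 open 0.00 F [ 0.1 -0.8 -0.3] 
 tool delta mm [ 0.6  1.4 32.5] turn az -0.2 tilt [ 0.3  0.  -0. ]
```

View pics/c5.png

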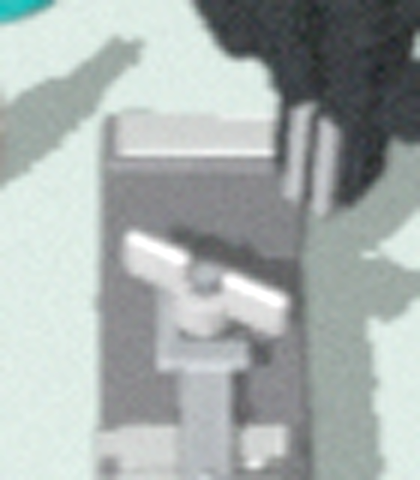

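```bash
python3 -c "
from h import *
a=pt('side',(320+128/6,170+235/6),.0587);b=pt('side',(320+287/6,170+297/6),.0587)
d=b-a;print(a,b,np.linalg.norm(d),np.degrees(np.arctan2(d[1],d[0])),(a+b)/2)"
```

```text
[0.59642434 0.14453172 0.0587    ] [0.63024882 0.10885103 0.0587    ] 0.049165096471786095 -46.5297740949733 [0.61333658 0.12669138 0.0587    ]
```

>>> apply_moves:
  moves:
    - [[-0.001, 0.0, 0.014, 0, 0, -5, 1], [0, 0, 0.014, 0, 0, 0, 1], [0, 0, 0.004, 0, 0, 0, 1], [0, 0, 0, 0, 0, 0, 1]]

```text
time: 15.95
eef_pos: [0.645, 0.1228, 0.054]
tcp_rot: [-0.343, 0.939, 0.002, 0.001]
contact_force: [-0.1, 0.2, 0.3]
opening: 0.0
```

```bash
python3 -c "
from h import *
nut(-47,.0,.052)"
```

```text
t15.9 pos [0.645  0.1228 0.054 ] yaw -139.8 q6 -2.24 open 0.00 F [-0.1  0.2  0.3] 
 tool delta mm [6.6 3.8 2. ] turn az -2.8 tilt [0.2 0.2 0. ]
```

>>> apply_moves:
  moves:
    - [[0.004, 0.002, 0.001, 0, 0, 0, 1], [0.003, 0.001, 0, 0, 0, 0, 1], [0.0033, -0.0017, 0.0003, 0, 0, 7, 1], [0.0033, -0.0017, 0.0003, 0, 0, 8, 1], [0.0033, -0.0017, 0.0003, 0, 0, 8, 1], [0.0033, -0.0017, 0.0003, 0, 0, 8, 1]]

```text
time: 16.55
eef_pos: [0.6316, 0.1093, 0.055]
tcp_rot: [-0.067, 0.998, 0.003, 0.006]
contact_force: [1.3, 1.0, -0.5]
opening: -0.001
```

```bash
python3 -c "
from h import *
nut(-81,.0,.052)"
```

```text
t16.6 pos [0.6316 0.1093 0.055 ] yaw -172.3 q6 -1.70 open -0.00 F [ 1.3  1.  -0.5] 
 tool delta mm [ 2.2 -0.6  3. ] turn az -1.3 tilt [ 0.4  0.8 -0. ]
```

Tracking is good, so I'll carry on with z trimmed.

>>> apply_moves:
  moves:
    - [[0.002, -0.0006, 0.003, 0, 0, 0, 1], [0.0036, -0.0018, 0.0004, 0, 0, 8, 1], [0.0036, -0.0018, 0.0004, 0, 0, 8, 1], [0.0036, -0.0018, 0.0004, 0, 0, 8, 1], [0.0036, -0.0018, 0.0004, 0, 0, 8, 1]]

```text
time: 17.05
eef_pos: [0.6176, 0.1018, 0.0532]
tcp_rot: [0.216, 0.976, 0.006, 0.011]
contact_force: [1.4, 0.1, -1.2]
opening: 0.005
```

```bash
python3 -c "
from h import *
nut(-113,.0,.051)"
```

```text
t17.1 pos [0.6176 0.1018 0.0532] yaw 155.1 q6 -1.14 open 0.01 F [ 1.4  0.1 -1.2] 
 tool delta mm [ 1.3 -0.1  2.2] turn az -1.9 tilt [1. 1. 0.]
```

>>> apply_moves:
  moves:
    - [[0.0025, -0.0006, 0.002, 1, 1, 0, 1], [0.0036, -0.0018, 0.0006, 0, 0, 8, 1], [0.0036, -0.0018, 0.0006, 0, 0, 8, 1], [0.0036, -0.0018, 0.0006, 0, 0, 8, 1], [0.0036, -0.0018, 0.0006, 0, 0, 8, 1]]

```text
time: 17.55
eef_pos: [0.6018, 0.1037, 0.0512]
tcp_rot: [0.475, 0.88, -0.002, 0.003]
contact_force: [-0.2, -1.3, 1.4]
opening: 0.002
```

```bash
python3 -c "
from h import *
nut(-145,.0,.051)"
```

```text
t17.6 pos [0.6018 0.1037 0.0512] yaw 123.3 q6 -0.57 open 0.00 F [-0.2 -1.3  1.4] 
 tool delta mm [-0.   0.5  0.2] turn az -1.7 tilt [ 0.   0.4 -0. ]
```

>>> apply_moves:
  moves:
    - [[0.0033, -0.0015, 0, 0, 0, 8, 1], [0.0034, -0.0016, 0.0003, 0, 0, 8, 1], [0.0034, -0.0016, 0.0003, 0, 0, 8, 1], [0.0034, -0.0016, 0.0003, 0, 0, 8, 1]]

```text
time: 17.95
eef_pos: [0.5903, 0.1122, 0.0508]
tcp_rot: [0.699, 0.715, -0.005, 0.003]
contact_force: [-0.8, -2.0, 1.3]
opening: -0.0
```

```bash
python3 -c "
from h import *
nut(-178,.0,.0505)"
```

```text
t17.9 pos [0.5903 0.1122 0.0508] yaw 91.3 q6 0.01 open -0.00 F [-0.8 -2.   1.3] 
 tool delta mm [1.  0.5 0.2] turn az -0.7 tilt [-0.1  0.7 -0. ]
```

>>> apply_moves:
  moves:
    - [[0.004, -0.0013, 0, 0, 0.5, 7, 1], [0.0036, -0.0016, 0.0003, 0, 0, 8, 1], [0.0036, -0.0016, 0.0003, 0, 0, 8, 1], [0.0036, -0.0016, 0.0003, 0, 0, 8, 1]]

```text
time: 18.35
eef_pos: [0.5848, 0.1268, 0.0499]
tcp_rot: [0.865, 0.502, -0.006, 0.001]
contact_force: [-0.5, -1.1, 1.8]
opening: 0.002
```

```bash
python3 -c "
from h import *
nut(-210,.0,.050)"
```

```text
t18.4 pos [0.5848 0.1268 0.0499] yaw 60.3 q6 0.57 open 0.00 F [-0.5 -1.1  1.8] 
 tool delta mm [ 0.7  1.2 -0.1] turn az 0.3 tilt [-0.3  0.7  0. ]
```

>>> apply_moves:
  moves:
    - [[0.0036, -0.001, -0.0003, 0, 0.5, 8, 1], [0.0036, -0.0014, 0, 0, 0, 8, 1], [0.0036, -0.0014, 0, 0, 0, 8, 1], [0, 0, 0, 0, 0, 0, 1], [-0.004, 0, 0, 0, 0, 0, 1], [0, 0, -0.03, 0, 0, 0, 1], [0, 0, -0.025, 0, 0, 0, 1], [0, 0, 0, 0, 0, 0, 1]]

```text
time: 19.15
eef_pos: [0.5811, 0.1352, 0.1041]
tcp_rot: [0.946, 0.323, -0.012, -0.001]
contact_force: [0.0, 1.1, -0.5]
opening: -0.003
```

```bash
python3 -c "
from h import *
nut2(-54,.008,.085)"
```

```text
t19.1 pos [0.5811 0.1352 0.1041] yaw 37.7 q6 0.98 open -0.00 F [ 0.   1.1 -0.5] 
 tool delta mm [41.9 47.6 17.8] turn az 1.7 tilt [-0.6  1.2  0. ]
```

>>> apply_moves:
  moves:
    - [[0.014, 0.016, 0, -0.6, 1.2, 0, 1], [0.014, 0.016, 0, 0, 0, 0, 1], [0.014, 0.016, 0, 0, 0, 1.7, 1], [0, 0, 0.016, 0, 0, 0, 1], [0, 0, 0, 0, 0, 0, 1]]

```text
time: 19.65
eef_pos: [0.6415, 0.1221, 0.0813]
tcp_rot: [0.949, 0.315, -0.003, -0.001]
contact_force: [-0.9, 0.4, -0.6]
opening: -0.0
```

```bash
python3 -c "
from h import *
nut2(-54,.007,.050)
b=ctrl.read_camera('side')
B=crop(b[:,:,::-1],320,170,70,80,6)
cv2.imwrite('pics/c6.png',np.clip(B*1.6,0,255).astype(np.uint8))"
```

```text
t19.6 pos [0.6415 0.1221 0.0813] yaw 36.8 q6 0.96 open -0.00 F [-0.9  0.4 -0.6] 
 tool delta mm [ 0.9  0.2 31.3] turn az 0.8 tilt [-0.2  0.3  0. ]
```

View pics/c6.png

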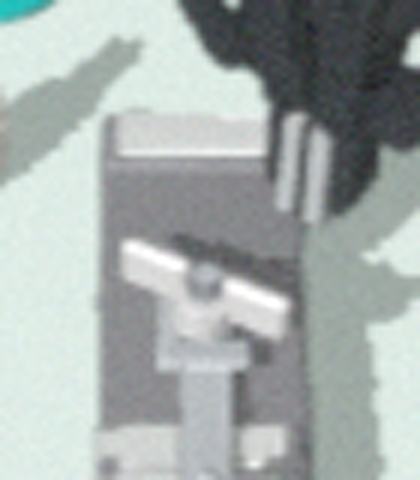

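The wing is at about -47° in the world frame, tips at crop (127,245) and (287,303), so about 62° remains. Now the final stroke, with the other face of the finger.

>>> apply_moves:
  moves:
    - [[0, 0, 0.014, 0, 0, -5, 1], [0, 0, 0.014, 0, 0, 0, 1], [0, 0, 0.003, 0, 0, 0, 1], [0, 0, 0, 0, 0, 0, 1], [-0.004, -0.001, 0.0005, 0, 0, 0, 1], [-0.003, -0.001, 0.0005, 0, 0, 0, 1]]

```text
time: 20.3
eef_pos: [0.6341, 0.12, 0.0488]
tcp_rot: [0.934, 0.358, -0.0, 0.0]
contact_force: [2.6, -0.1, -1.2]
opening: -0.001
```

```bash
python3 -c "
from h import *
nut2(-47,.0,.050)"
```

```text
t20.3 pos [0.6341 0.12   0.0488] yaw 41.9 q6 0.87 open -0.00 F [ 2.6 -0.1 -1.2] 
 tool delta mm [ 3.5  1.2 -1.2] turn az -1.1 tilt [ 0.  0. -0.]
```

>>> apply_moves:
  moves:
    - [[-0.001, 0.0015, -0.0005, 0, 0, 8, 1], [-0.0034, 0.0017, 0.0002, 0, 0, 8, 1], [-0.0034, 0.0017, 0.0002, 0, 0, 8, 1], [-0.0034, 0.0017, 0.0002, 0, 0, 8, 1]]

```text
time: 20.7
eef_pos: [0.6287, 0.1097, 0.0515]
tcp_rot: [0.997, 0.075, 0.004, -0.001]
contact_force: [2.7, 0.7, -1.7]
opening: 0.001
```

```bash
python3 -c "
from h import *
nut2(-80,.0,.050);nut2(-108.8,0,.0495)"
```

```text
t20.7 pos [0.6287 0.1097 0.0515] yaw 8.6 q6 1.43 open 0.00 F [ 2.7  0.7 -1.7] 
 tool delta mm [1.  1.  1.5] turn az -1.4 tilt [-0.  -0.4  0. ]
t20.7 pos [0.6287 0.1097 0.0515] yaw 8.6 q6 1.43 open 0.00 F [ 2.7  0.7 -1.7] 
 tool delta mm [-11.3   5.4   1.9] turn az 27.4 tilt [-0.  -0.4  0. ]
```

>>> apply_moves:
  moves:
    - [[-0.0034, 0.002, 0.002, 0, 0, 8, 1], [-0.0034, 0.0018, 0.0005, 0, 0, 8, 1], [-0.0034, 0.0017, 0.0003, 0, 0, 8, 1], [-0.002, 0.0005, 0, 0, 0, 3.4, 1]]

```text
time: 21.1
eef_pos: [0.6185, 0.1034, 0.0524]
tcp_rot: [0.985, -0.175, 0.008, -0.002]
contact_force: [2.4, -0.8, -2.8]
opening: -0.004
```

```bash
python3 -c "
from h import *
nut2(-108.8,0,.0495)"
```

```text
t21.1 pos [0.6185 0.1034 0.0524] yaw -20.2 q6 1.92 open -0.00 F [ 2.4 -0.8 -2.8] 
 tool delta mm [0.1 0.8 2.9] turn az -1.4 tilt [-0.4 -0.8  0. ]
```

>>> apply_moves:
  moves:
    - [[0, 0.001, 0.003, -0.4, -0.8, 0, 1], [-0.002, 0, 0, 0, 0, 0, 1], [-0.002, 0, 0, 0, 0, 0, 1], [-0.002, 0, 0, 0, 0, 0, 1]]

```text
time: 21.5
eef_pos: [0.6157, 0.1033, 0.052]
tcp_rot: [0.985, -0.174, 0.005, -0.0]
contact_force: [3.8, -2.0, 0.2]
opening: -0.001
```

```bash
python3 -c "
from h import *
nut2(-108.8,0,.0495)"
```

```text
t21.5 pos [0.6157 0.1033 0.052 ] yaw -20.0 q6 1.93 open -0.00 F [ 3.8 -2.   0.2] 
 tool delta mm [ 2.7 -0.3  2.5] turn az -1.2 tilt [-0.1 -0.5 -0. ]
```

>>> apply_moves:
  moves:
    - [[0, 0, 0.002, 0, 0, 0, 1], [-0.003, 0, 0.0005, 0, 0, 0, 1], [-0.003, 0, 0.0005, 0, 0, 0, 1], [-0.003, 0, 0, 0, 0, 0, 1]]

```text
time: 21.9
eef_pos: [0.6134, 0.1042, 0.0533]
tcp_rot: [0.985, -0.173, 0.013, 0.001]
contact_force: [4.5, -2.1, 0.0]
opening: 0.0
```

```bash
python3 -c "
from h import *
nut2(-108.8,0,.0495)"
```

```text
t21.9 pos [0.6134 0.1042 0.0533] yaw -19.9 q6 1.93 open 0.00 F [ 4.5 -2.1  0. ] 
 tool delta mm [ 5.1 -0.2  3.9] turn az -1.1 tilt [-0.2 -1.4  0. ]
```

Force is rising slowly (5 N) while the finger creeps. I'll back off and look before pushing more.

>>> apply_moves:
  moves:
    - [[0.005, 0, 0, 0, 0, 0, 1], [0.002, 0, -0.03, 0, -1, 0, 1], [0.02, 0, -0.03, 0, 0, 0, 1], [0.035, 0, -0.02, 0, 0, 0, 1], [0.035, 0.02, -0.02, 0, 0, 0, 1], [0.02, 0.03, 0, 0, 0, 0, 1], [0, 0, 0, 0, 0, 0, 1]]

```text
time: 22.6
eef_pos: [0.6993, 0.019, 0.1497]
tcp_rot: [0.985, -0.17, -0.013, -0.001]
contact_force: [0.7, 0.3, -0.2]
opening: 0.001
```

```bash
python3 -c "
from h import *
nut2(-100,.01,.0495)
a=ctrl.read_camera('top');b=ctrl.read_camera('side')
A=crop(a[:,:,::-1],250,160,150,130,3.2);B=crop(b[:,:,::-1],280,180,100,130,3.2)
cv2.imwrite('pics/c7.png',np.clip(np.hstack([A,B])*1.6,0,255).astype(np.uint8))"
```

```text
t22.6 pos [0.6993 0.019  0.1497] yaw -19.6 q6 1.79 open 0.00 F [ 0.7  0.3 -0.2] 
 tool delta mm [-88.6 -56.  102.4] turn az -9.6 tilt [ 0.1  1.5 -0. ]
```

View pics/c7.png

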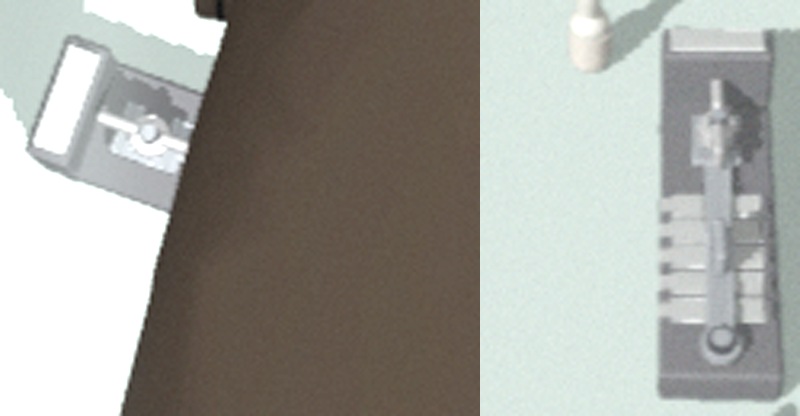

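```bash
python3 -c "
from h import *
t=lambda x,y:(250+x/3.2,160+y/3.2)
a=pt('top',t(101,116.5),.055);h=pt('top',t(150,132),.05);b=pt('top',t(182,144),.055);p=pt('top',t(406,228),.037)
f=lambda v:np.degrees(np.arctan2(v[1],v[0]))
print(f(a-b),f(h-p[:3]), np.linalg.norm((h-p)[:2]))
s=lambda x,y:(280+(x-480)/3.2,180+y/3.2)
q=pt('side',s(723,338),.0395);n=pt('side',s(717,82),.055);print(q,n,f(n-q),np.linalg.norm((n-q)[:2]))
print(ctrl.get_state()['contact_force'])
a0=cv2.imread('pics/side0.png').astype(int);b=ctrl.read_camera('side')[:,:,::-1].astype(int)
print(cv2.phaseCorrelate(a0[250:310,330:380].mean(2),b[250:310,330:380].mean(2)))
for n,(x,y,w,h) in dict(drops=(300,175,28,32),clip=(398,248,22,40),charger=(300,315,60,75),tumb=(290,110,52,65),rack=(405,175,45,65),jar=(410,290,50,55)).items():
  print(n,np.abs(a0-b)[y:y+h,x:x+w].mean().round(1))"
```

```text
71.87573315650357 70.6270034269822 0.1294096525894768
[0.57171197 0.0047905  0.0395    ] [0.62086853 0.14861927 0.055     ] 71.1310406808335 0.15199698799980388
[ 0.41246976 -0.27955713 -0.4117391 ]
((0.08926581049294668, -0.015353449686514864), 0.6179786002966546)
drops 5.3
clip 5.0
charger 5.4
tumb 10.3
rack 11.3
jar 5.4
```

```bash
python3 -c "
from plant import ctrl
print(ctrl.sign_off(), ctrl.get_state()['time'])"
```

```text
the job is handed in; nothing more can be done
the job is handed in; nothing more can be done
```

The organiser is locked and handed in at about 23 s of the 67 s allowed; sign-off gives no verdict.

**What I did:** I pushed the keeper bar shut by its lug until it met a firm stop at about 8 N. I then turned the wing nut about 441° clockwise in four fingertip strokes on its wings: a short nudge to clear the box, then three longer ones.

**Last checks:**
- **Wing nut:** the wings lie at 71.9° in the top view, against 71.1° (side) and 70.6° (top) for the organiser's length. That is about 1° from home, against an allowed 14°. The turns counted agree with the 1 to 1.5 turns loose in the brief. I did not measure the nut's final height.
- **Keeper bar:** it lies along the organiser, with its notched end under the nut.
- **Organiser:** it shifted less than 0.1 px in the side view.
- **Robot:** the hand is clear at z = 0.15 m with almost no contact force.

**Less clear points:**
- **Stop not crisp:** on the final push the force only reached about 5 N, and the finger crept a few millimetres up the wing. I judge the nut home by the wing angle, not by a hard stop.
- **Tumbler and battery rack:** their image patches changed by about 10–11 grey levels, against about 5 for the other things. I put this down to arm shadow or reflection, since I planned no contact near them, but I did not check it further.

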